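# Press a three-high stack of spatula blanks and keep the lever down

## Robot

A 6-joint arm with a two-finger parallel gripper is mounted at the origin on the work surface. World frame = base frame: x ahead of the robot, y to its left, z up, the work surface at z = 0. Lengths are in m, angles in rad, forces in N, time in s.
With the tool pointing down it reaches from about 0.35 to 0.975 m from the base axis. Payload 4.9 kg.
Tool frame: the origin (TCP) lies midway between the tips of the shut fingers; the grasp point (between the pads) lies 19 mm behind it; z points along the fingers, y is the direction in which the jaws open and shut (so a half turn about z gives the same grasp; the last joint's range is limited). The gripper opens to 85 mm and grips with 20 to 120 N. Pads are 22 mm wide; open, the fingers measure 114 mm over their backs; the gripper's body (76 mm by 85 mm) begins 54 mm behind the grasp point. The pads swing forward as they close: fully open they stand 13 mm farther back than shut.
Start: joints at [1.076, 0.053, 1.613, -0, 1.476, -0.119], TCP at [0.229, 0.581, 0.231] pointing down, gripper open.
Joint ranges: [-3.01, 3.01], [-1.01, 2.22], [0.06, 2.58], [-1.02, 4.17], [0.09, 2.62], [-3.14, 3.14]. Speed limits (rad/s): [2.57, 2.57, 3.14, 3.14, 3.14, 3.14].

## Interface

Orientations are given as a rotation vector (axis times angle).
In Python, from station import ctrl gives the robot as it stands.
- The arm moves only by the tool jog_arm, never from a script. Its argument "steps" is a list of rows, each an object of numbers: "dx", "dy", "dz": the shift along the world's x, y, z in units of 60 mm (1.0 is 60 mm); "twist": the turn about the world's z in units of 10 degrees (1.0 is 10 degrees). A call has 1 to 5 rows; each row is the pose to reach, as a shift and turn from the pose measured when the call began; what a row does not reach only later rows make up. A row lasts 1/8 s, in which the tool goes at most 62.5 mm and 10.7 degrees, less where a joint would pass 70% of its speed; a pose out of reach is approached as far as the arm can. A call with a gripper value outside its range is refused whole. "gripper" is the closure in counts, from 0 (fully open) to 255 (shut), set as the call begins (left out, the last holds). The fingers move at their own pace and stop on an object; "newtons" is the grip in N (left out, the last holds). Time passes only in rows, so rows that repeat a pose let the fingers close. It gives the time, the measured TCP pose, the force and the opening at its end, in the units of the state.
- ctrl.get_obs(): the state, without advancing time (a new reading comes with each control period).
- ctrl.get_image(name): name is "scene" or "top" or "wrist"; returns a dict with "frame" (420x560x3 uint8, red, green, blue), "range_z" (420x560 float32, m along the optical axis (not along the pixel's ray), 0 where there is no reading), "fx", "fy", "cx", "cy" (pixels), "extrinsics" (4x4, takes a point from camera to world coordinates). Camera axes: x right, y down, z forward; pixel columns grow to the right and rows downward; lengths in m; the calibration is good to about 2 mm. A picture is of the moment at which its call begins.
- ctrl.finish_job(): hands the job in, once; it reports no verdict.
The state is a dict: "t": time; "q": joint angles; "dq": joint speeds; "effort": joint torques, N m; "tool_pos": TCP position; "tool_rot": TCP orientation; "contact_force": force on the tool from outside, world axes, zero at the start; "wrist_torque": the same for the moment, N m; "opening": finger opening in m.
Only numpy, scipy, OpenCV 4.12 (cv2) and the standard library are available. Lean on these libraries where they do the work, as an engineer would, in place of code of your own. Each camera call takes 0.05 s, during which the arm holds its last target.

## Task

Make up a stack of exactly three wooden blanks between the pins of the lever press: one already lies there, so add two from the tray, each flat on the last, and leave the third tray blank in the tray. Then pull the press handle down until the beam lies level, which pushes its sprung foot about 8 mm in, and keep it held there so that the tape between the blanks can grip: finish while still holding the handle down. Leave the other things on the bench as they are.

Things in the scene. Friction and masses are not known exactly. Their poses are not given: they have to be found in the camera images.
- press: Hand lever press, fixed. Dark steel base 225 x 120 x 18 mm, aluminium nest block 150 x 72 mm on it; at the +x end two grey-green cheeks, 117 mm high, carry the beam's pivot. Origin: on the bench right under the nest centre; z up, x from the nest towards the pivot, y across. It may stand left or right of the robot's middle, turned by up to 0.2 rad; at 0 the nest lies on the robot's side of the pivot.
- nest_floor (a point): Centre of the nest floor, 30 mm above the bench; axes as press. Blanks lie along x. Six upright pins, 8 mm thick with round tips 44 mm above this floor, hold a blank with 3.5 mm play all round: two on each long side (x = +-36, y = +-25.5 mm) and one at each end (x = +-67.5 mm). 64 mm between the side pins are free for fingers.
- press_beam (a joint): Beam angle (rad). 0: level, over the nest; 1.80: open, a little past upright, where the return spring holds it at the start. To close it the handle goes towards -x of the press and down. It springs open when let go. The spring takes 4 to 6 N at the handle; holding the beam level on three blanks about 14 N downwards at the handle.
- pivot (a point): Pivot axis of the beam, at the beam's middle: 95 mm along +x of the press from the nest centre, 100 mm above the bench. The axis lies along y of the press. The point turns with the beam and has the axes of the press when the beam is level.
- grip_left (a point): Middle of the +y rubber grip of the T handle, a round crossbar 18 mm thick with grips 60 mm long (13 to 73 mm either side of the beam's middle). 200 mm from the pivot, 45 mm to +y; 100 mm above the bench when level. The bar lies along y of the press at every angle and can be pinched from above, fingers either side of the bar. Beam section 25 x 25 mm.
- grip_right (a point): Middle of the other rubber grip, 45 mm to -y of the beam's middle, else the same.
- press_foot (a joint): How far the sprung foot is pushed up into the beam (m): 0 free, 0.016 fully in, spring 2 N/mm. With three blanks it touches at a beam angle of about 0.085 and is 8 mm in when the beam is level (its brass nut then stands 8 mm proud on top of the beam, its yellow band has just gone in); with two blanks it does not touch.
- foot_face (a point): Centre of the foot's round rubber face (30 mm across), under the beam 95 mm from the pivot.
- tray: Low wooden tray, fixed, outside 180 x 290 mm (x, y), rim 18 mm above the bench, walls and floor 6 mm thick. Origin: centre of its underside. On the other side of the bench from the press.
- blank_a: Pine blank with round ends, 120 mm long (x) x 36 mm wide (y) x 12 mm thick, 35 g, pencil outline on top. Origin: centre of its underside, z up. This one already lies in the press.
- blank_b: Same blank, in the tray, lying flat.
- blank_c: Same blank, in the tray, lying flat.
- blank_d: Same blank, in the tray, lying flat.
- tape_roll: Roll of tan tape, 96 mm across, 24 mm high, lying flat; bystander.
- file: Flat file, 250 mm long, orange handle, lying between press and tray; bystander.
- sanding_block: Cork sanding block 115 x 62 x 34 mm; bystander.
- glue_bottle: White bottle with red cap, 56 mm across, 165 mm tall; bystander.
- brush: Bench brush lying flat; bystander.
- try_square: Try square, dark wooden stock 110 mm, steel blade 150 mm, lying flat; bystander.
- dowel_cup: Grey cup, 76 mm across, 85 mm high; bystander.
Things that resemble listed ones, but are neither listed nor needed, are in the scene too. What is shaped like the blank_b but blue or red is not meant.

How it is judged:
By the outcome, as a careful person would: the job done as asked, in the order asked, and still so for the second after the job is handed in, while the arm keeps its last pose, push and grip.
It also fails if it takes over 72 s, if anything falls off the work surface, if the arm or the gripper's body presses on something with over 40 N, if the wrist force passes 120 N, or if a joint passes its speed limit or range.

## Working session

There is one attempt and no reset: what is moved stays moved. The work goes in short steps, Python scripts to look and compute and a tool call to move; the robot and the scene stay as the last step left them, time stands still between calls to the robot, and variables do not carry over. Pictures are saved under pics/ and viewed, and the job is handed in when it is done.

Besides the shell and the picture viewer there is one more tool, called after ">>>" as name(argument=value, ...), one argument or row to a line, values as JSON. jog_arm: Moves the arm, as the interface text tells. Its arguments: {"type":"object","properties":{"steps":{"type":"array"},"gripper":{"type":"number"},"newtons":{"type":"number"}},"required":["steps"]}

```bash
mkdir -p pics; ls; python3 - <<'E'
from station import ctrl
import cv2,numpy as np
o=ctrl.get_obs();print({k:np.round(v,3) for k,v in o.items()})
for n in("scene","top","wrist"):
    im=ctrl.get_image(n);np.savez('%s0.npz'%n,**im)
    cv2.imwrite('pics/%s0.png'%n,im["frame"][:,:,::-1]);print(n,im["fx"],im["fy"],im["cx"],im["cy"],np.round(im["extrinsics"],3).tolist())
E
```

```text
pics
{'t': np.float64(0.0), 'q': array([ 1.076,  0.053,  1.614, -0.   ,  1.476, -0.119]), 'dq': array([-0.001,  0.002, -0.   , -0.001,  0.001,  0.003]), 'effort': array([-0.0000e+00, -3.9366e+01, -3.7018e+01, -0.0000e+00,  7.0000e-03,
        0.0000e+00]), 'tool_pos': array([0.229, 0.581, 0.23 ]), 'tool_rot': array([-5.870e-01, -3.086e+00,  3.000e-03]), 'contact_force': array([-0.455,  0.917,  0.19 ]), 'wrist_torque': array([-0.022,  0.054,  0.002]), 'opening': np.float64(0.086)}
scene 518.6842437557663 518.6842437557663 287.18480332713034 208.6854771783002 [[0.831, 0.44, -0.341, 1.091], [0.557, -0.668, 0.494, -0.823], [-0.011, -0.6, -0.8, 1.388], [0.0, 0.0, 0.0, 1.0]]
top 544.2271726123951 544.2271726123951 272.87091876538625 210.72390560591344 [[-0.003, -0.996, 0.09, 0.389], [-1.0, 0.003, 0.001, -0.024], [-0.001, -0.09, -0.996, 1.797], [0.0, 0.0, 0.0, 1.0]]
wrist 361.63724691668824 361.63724691668824 280.75067263910427 210.71076837665032 [[0.367, 0.882, 0.296, 0.152], [0.93, -0.348, -0.119, 0.611], [-0.002, 0.319, -0.948, 0.373], [0.0, 0.0, 0.0, 1.0]]
```

View pics/scene0.png

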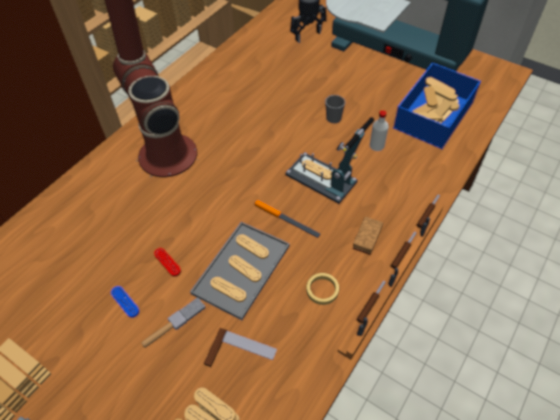

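View pics/top0.png

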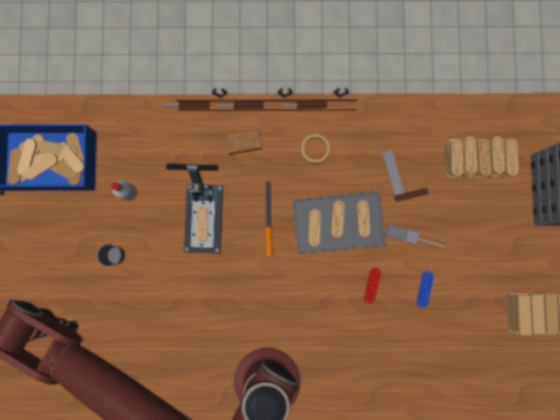

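View pics/wrist0.png

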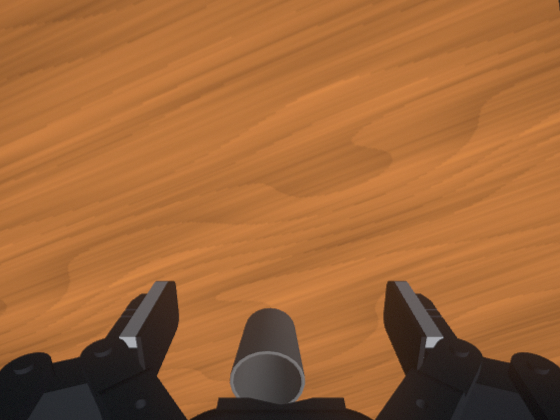

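The scene shows the press left of the robot's middle: beam upright, nest at top-view pixel (203,222). The tray is at (338,222) with three pine blanks at (315,227), (338,218) and (363,217). The red and blue lookalikes lie outside the tray. Next I measure positions from the top view.

```bash
cat > h.py <<'E'
import numpy as np,cv2
from station import ctrl
def grab(n,tag=None,scale=None):
    im=ctrl.get_image(n)
    if tag: cv2.imwrite('pics/%s.png'%tag,im["frame"][:,:,::-1]); np.savez('%s.npz'%tag,**im)
    return im
def rays(im,uv):
    uv=np.atleast_2d(uv).astype(float)
    d=np.c_[(uv[:,0]-im["cx"])/im["fx"],(uv[:,1]-im["cy"])/im["fy"],np.ones(len(uv))]
    E=im["extrinsics"];return E[:3,3],d@E[:3,:3].T
def onplane(im,uv,z):
    o,d=rays(im,uv);return o+d*((z-o[2])/d[:,2])[:,None]
def cloud(im):
    v,u=np.mgrid[:420,:560];o,d=rays(im,np.c_[u.ravel(),v.ravel()])
    return (o+d*im["range_z"].ravel()[:,None]).reshape(420,560,3)
def proj(im,P):
    E=np.linalg.inv(im["extrinsics"]);p=np.atleast_2d(P)@E[:3,:3].T+E[:3,3]
    return np.c_[p[:,0]/p[:,2]*im["fx"]+im["cx"],p[:,1]/p[:,2]*im["fy"]+im["cy"]]
def pine(im):
    hsv=cv2.cvtColor(im["frame"],cv2.COLOR_RGB2HSV)
    return hsv
def rects(im,mask,z,amin):
    n,l,s,c=cv2.connectedComponentsWithStats(mask.astype(np.uint8));out=[]
    for i in range(1,n):
        if s[i,4]<amin: continue
        cs,_=cv2.findContours((l==i).astype(np.uint8),cv2.RETR_EXTERNAL,cv2.CHAIN_APPROX_NONE)
        P=onplane(im,cs[0][:,0,:],z)[:,:2]
        (cx,cy),(w,h),a=cv2.minAreaRect((P*1000).astype(np.float32))
        if w<h: w,h,a=h,w,a+90
        a=(a+90)%180-90
        out.append((c[i].round(0),np.round([cx,cy,w,h,a],1),s[i,4]))
    return out
E
python3 - <<'E'
from h import *
im=dict(np.load('top0.npz'));hsv=pine(im)
for p in[(315,227),(338,218),(363,217),(203,222),(380,225),(250,250)]:print(p,hsv[p[1],p[0]],cloud(im)[p[1],p[0]].round(3))
E
python3 - <<'E'
import cv2
a=cv2.imread('pics/top0.png')
cv2.imwrite('pics/topc.png',cv2.resize(a[145:265,155:400],None,fx=3.2,fy=3.2,interpolation=2))
E
```

```text
(315, 227) [ 17 107 174] [ 0.496 -0.161  0.019]
(338, 218) [ 17 108 174] [ 0.525 -0.236  0.022]
(363, 217) [ 17 111 180] [ 0.529 -0.318  0.02 ]
(203, 222) [ 17 102 182] [0.511 0.202 0.052]
(380, 225) [120   8  98] [ 0.503 -0.376  0.009]
(250, 250) [ 13 153 145] [0.422 0.052 0.003]
```

View pics/topc.png

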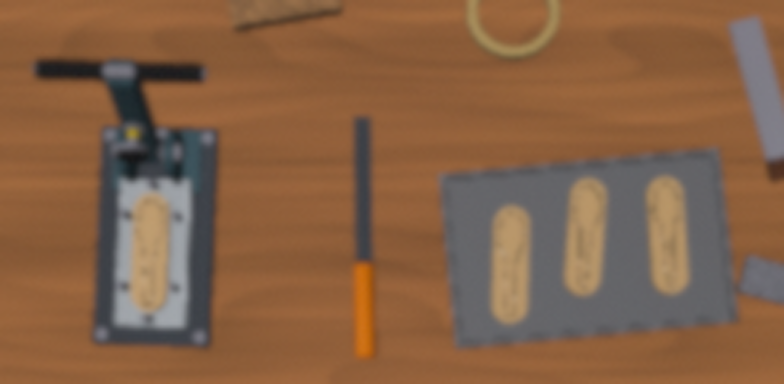

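The crop shows the press almost aligned with world x (slightly turned), and the tray's three blanks clear of each other.

```bash
python3 - <<'E'
from h import *
im=dict(np.load('top0.npz'));hsv=pine(im)
m=(hsv[...,0]>10)&(hsv[...,0]<24)&(hsv[...,1]>60)&(hsv[...,1]<135)&(hsv[...,2]>140)
t=np.zeros_like(m);t[195:250,300:380]=1
for r in rects(im,m&t,.018,100):print('tray',r)
t[:]=0;t[195:250,188:220]=1
for r in rects(im,m&t,.042,100):print('nest',r)
# nest block: bright grey
C=cloud(im)
s=(hsv[...,1]<50)&(hsv[...,2]>120);t[:]=0;t[195:252,188:220]=1
for r in rects(im,(s|m)&t,.030,100):print('nestblk',r)
# base plate dark
s=(hsv[...,0]>80)&(hsv[...,0]<125)&(hsv[...,2]<120);t[:]=0;t[184:256,183:226]=1
for r in rects(im,(s)&t,.018,300):print('base',r)
# tray outline
s=(hsv[...,1]<40);t[:]=0;t[185:256,290:386]=1
for r in rects(im,(s)&t,.018,300):print('tray',r)
# handle bar dark
s=(hsv[...,2]<60);t[:]=0;t[160:175,160:222]=1
for r in rects(im,s&t,.3,50):print('bar',r, )
q=s&t&(im["range_z"]>0);print(np.median(C[q],0),np.percentile(C[q],[5,95],axis=0))
E
```

```text
tray (array([337., 219.]), array([ 524.3, -235. ,  116.7,   37.7,   -5.1]), np.int32(389))
tray (array([363., 218.]), array([ 525.7, -319.5,  118.9,   37.4,    2.4]), np.int32(389))
tray (array([314., 227.]), array([ 496.6, -159.3,  118.1,   36.1,   -0.5]), np.int32(386))
nest (array([201., 223.]), array([5.074e+02, 2.076e+02, 1.135e+02, 3.560e+01, 5.000e-01]), np.int32(371))
nestblk (array([202., 224.]), array([507.3, 206.6, 150.7,  73.6,  -1.9]), np.int32(1002))
base (array([204., 214.]), array([529. , 204.8, 220.1, 109.6,  -1.7]), np.int32(1093))
tray (array([338., 223.]), array([ 512.2, -237.7,  287.4,  175.6,  -84.5]), np.int32(3295))
bar (array([176., 166.]), array([650.3, 244.6,  53. ,  11.3,  89.8]), np.int32(81))
bar (array([204., 169.]), array([644.2, 170.8,  76.7,  24.5, -74.4]), np.int32(112))
[0.64600946 0.19534201 0.30266408] [[0.63347793 0.13844496 0.27554476]
 [0.65288543 0.26439229 0.30952766]]
```

>>> jog_arm(
  steps=[
    {"dx": 0.37,"dy": -1.0,"twist": 0.5},
    {"dx": 0.74,"dy": -2.0,"twist": 1.0},
    {"dx": 1.1,"dy": -3.0,"twist": 1.5},
    {"dx": 1.47,"dy": -4.0,"twist": 2.0},
    {"dx": 1.84,"dy": -5.0,"twist": 2.1},
  ],
  gripper=70,
  newtons=40,
)

```text
validation failed for argument at $.st...
```

>>> jog_arm(
  steps=[
    {"dx": 0.37,"dy": -1.0,"dz": 0.0,"twist": 0.5},
    {"dx": 0.74,"dy": -2.0,"dz": 0.0,"twist": 1.0},
    {"dx": 1.1,"dy": -3.0,"dz": 0.0,"twist": 1.5},
    {"dx": 1.47,"dy": -4.0,"dz": 0.0,"twist": 2.0},
    {"dx": 1.84,"dy": -5.0,"dz": 0.0,"twist": 2.1},
  ],
  gripper=70,
  newtons=40,
)

```text
t: 0.78
tool_pos: [0.3371, 0.2861, 0.2301]
tool_rot: [0.012, 3.141, -0.003]
contact_force: [0.5, 0.1, 1.1]
opening: 0.0619
```

>>> jog_arm(
  steps=[
    {"dx": 0.3,"dy": -1.0,"dz": 0,"twist": 0},
    {"dx": 0.6,"dy": -2.0,"dz": 0,"twist": 0},
    {"dx": 0.9,"dy": -3.0,"dz": 0,"twist": 0},
    {"dx": 1.2,"dy": -4.0,"dz": 0,"twist": 0},
    {"dx": 1.5,"dy": -5.0,"dz": 0,"twist": 0},
  ],
)

```text
t: 1.4
tool_pos: [0.4264, -0.0135, 0.2301]
tool_rot: [0.012, 3.141, -0.002]
contact_force: [0.5, 0.2, -0.0]
opening: 0.0619
```

>>> jog_arm(
  steps=[
    {"dx": 0.2,"dy": -1.0,"dz": 0,"twist": 0},
    {"dx": 0.5,"dy": -2.0,"dz": 0,"twist": 0},
    {"dx": 0.5,"dy": -2.4,"dz": 0,"twist": 0},
    {"dx": 0.5,"dy": -2.4,"dz": 0,"twist": 0},
  ],
)

```text
t: 1.9
tool_pos: [0.4561, -0.1588, 0.2296]
tool_rot: [-0.017, -3.141, 0.001]
contact_force: [-0.1, 0.1, 0.1]
opening: 0.062
```

```bash
python3 - <<'E'
from h import *
im=grab('wrist','w1');hsv=pine(im)
m=(hsv[...,0]>10)&(hsv[...,0]<24)&(hsv[...,1]>60)&(hsv[...,1]<135)&(hsv[...,2]>140)
for r in rects(im,m,.018,800):print(r)
print(ctrl.get_obs()['tool_pos'])
E
```

```text
(array([284., 208.]), array([ 494.2, -156.4,  120.2,   36.8,   -2.2]), np.int32(3665))
(array([213., 232.]), array([ 522.3, -232.6,  119.8,   37.4,   -5. ]), np.int32(3345))
(array([134., 236.]), array([ 523.5, -315.5,  120.1,   41.2,    2.7]), np.int32(3772))
[ 0.45611693 -0.15771108  0.2296382 ]
```

View pics/w1.png

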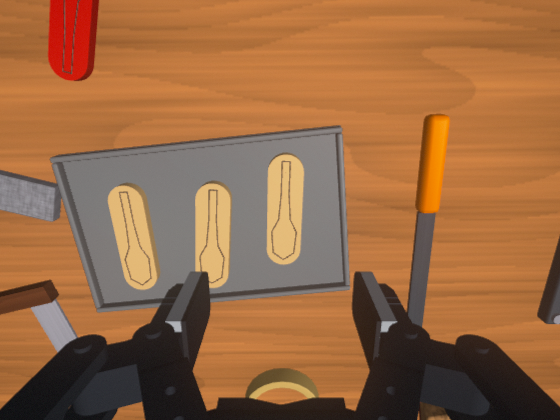

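The wrist view shows the three blanks in the tray at (284,208), (213,232) and (134,236), each 120 x 37 mm. Those sizes match what was given. I'm going down on the first.

>>> jog_arm(
  steps=[
    {"dx": 0.64,"dy": 0.01,"dz": -0.7,"twist": -0.1},
    {"dx": 0.64,"dy": 0.01,"dz": -1.6,"twist": -0.1},
    {"dx": 0.64,"dy": 0.01,"dz": -2.5,"twist": -0.1},
    {"dx": 0.64,"dy": 0.01,"dz": -3.2,"twist": -0.1},
    {"dx": 0.64,"dy": 0.01,"dz": -3.45,"twist": -0.1},
  ],
)

```text
t: 2.58
tool_pos: [0.4924, -0.1546, 0.0197]
tool_rot: [-0.039, -3.137, -0.003]
contact_force: [-0.8, 0.4, -0.3]
opening: 0.0621
```

```bash
python3 - <<'E'
from h import *
grab('wrist','w2')
print(ctrl.get_obs()['tool_pos'])
E
```

```text
[ 0.49243201 -0.15492233  0.01942411]
```

View pics/w2.png

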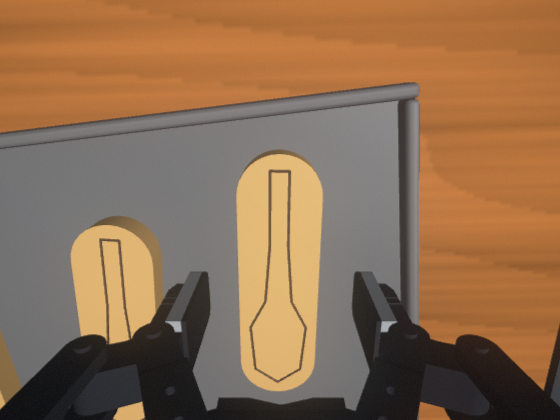

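The fingers straddle the blank, with the blank's middle at column 280 and the fingers' middle at 281.

>>> jog_arm(
  steps=[
    {"dx": 0.02,"dy": -0.01,"dz": -0.22,"twist": 0},
    {"dx": 0.02,"dy": -0.01,"dz": -0.22,"twist": 0},
  ],
)

```text
t: 2.88
tool_pos: [0.4939, -0.1553, 0.0065]
tool_rot: [-0.039, -3.137, -0.003]
contact_force: [-0.1, -0.1, -0.2]
opening: 0.062
```

>>> jog_arm(
  steps=[
    {"dx": 0,"dy": 0,"dz": 0,"twist": 0},
    {"dx": 0,"dy": 0,"dz": 0,"twist": 0},
    {"dx": 0,"dy": 0,"dz": 0,"twist": 0},
    {"dx": 0,"dy": 0,"dz": 0,"twist": 0},
    {"dx": 0,"dy": 0,"dz": 0,"twist": 0},
  ],
  gripper=255,
  newtons=40,
)

```text
t: 3.5
tool_pos: [0.4951, -0.1559, 0.008]
tool_rot: [-0.039, -3.139, -0.001]
contact_force: [0.4, 0.6, 6.1]
opening: 0.0347
```

>>> jog_arm(
  steps=[
    {"dx": 0,"dy": 0,"dz": 0.4,"twist": 0},
    {"dx": 0,"dy": 0,"dz": 1.2,"twist": 0},
    {"dx": 0,"dy": 0.3,"dz": 2.1,"twist": 0},
    {"dx": 0,"dy": 1.2,"dz": 2.6,"twist": 0},
    {"dx": 0,"dy": 2.2,"dz": 2.6,"twist": 0},
  ],
)

```text
t: 4.12
tool_pos: [0.4971, -0.0235, 0.168]
tool_rot: [0.043, 3.136, -0.001]
contact_force: [2.1, 0.1, -0.6]
opening: 0.0346
```

```bash
python3 - <<'E'
from h import *
grab('wrist','w3')
print(ctrl.get_obs()['tool_pos'])
E
```

```text
[ 0.49527948 -0.01664807  0.16579607]
```

View pics/w3.png

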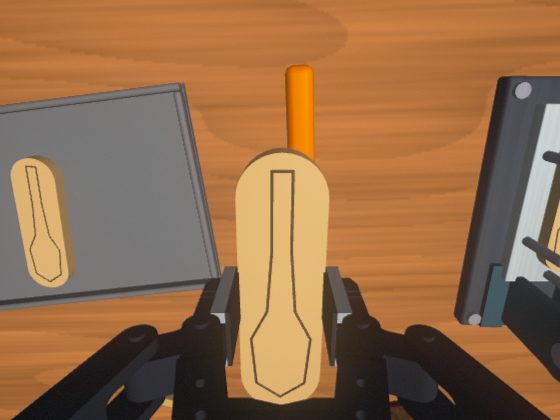

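>>> jog_arm(
  steps=[
    {"dx": -0.1,"dy": 0.8,"dz": 0.5,"twist": 0},
    {"dx": -0.4,"dy": 1.5,"dz": 0.8,"twist": 0},
    {"dx": -0.5,"dy": 1.7,"dz": 0.8,"twist": 0},
    {"dx": -0.5,"dy": 1.7,"dz": 0.8,"twist": 0},
  ],
)

```text
t: 4.68
tool_pos: [0.4647, 0.0854, 0.2129]
tool_rot: [0.031, 3.141, 0.008]
contact_force: [0.8, -0.6, -0.5]
opening: 0.0345
```

```bash
python3 - <<'E'
from h import *
im=grab('wrist','w4')
o=ctrl.get_obs();print(o['tool_pos'],o['tool_rot'])
# held blank
hsv=pine(im);C=cloud(im)
m=(hsv[...,0]>10)&(hsv[...,0]<24)&(hsv[...,1]>60)&(hsv[...,1]<135)&(hsv[...,2]>140)
n,l,s,c=cv2.connectedComponentsWithStats(m.astype(np.uint8))
for i in range(1,n):
    if s[i,4]>800:
        k=l==i;z=np.median(C[k][:,2]);print(s[i],c[i],'z',z,[r[1] for r in rects(im,k,z,800)])
E
```

```text
[0.46483325 0.08474249 0.21254507] [-0.03302418 -3.14084837 -0.00780864]
[  235   152    94   252 12913] [281.12468055 258.93734996] z 0.22313905349177443 [array([463.3,  85. , 118.4,  36.4,  -1.9])]
[ 391  163   51  121 4294] [415.43129949 222.64834653] z 0.042194794033070526 [array([505.9, 209.8, 119.2,  36.7,  -1.5])]
[ 252  173   57  222 6451] [280.62145404 306.10509998] z 0.22317929007209888 [array([4.645e+02, 8.390e+01, 1.052e+02, 2.470e+01, 2.000e-01])]
```

View pics/w4.png

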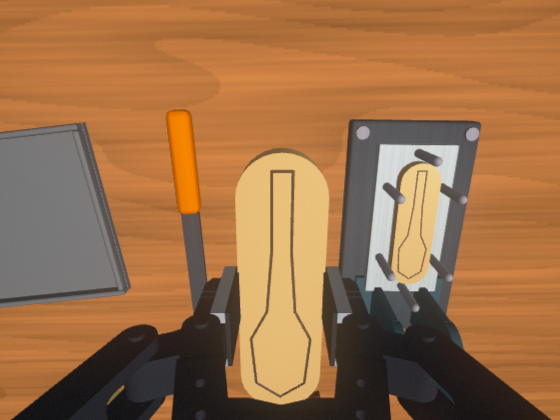

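```bash
python3 - <<'E'
import cv2
a=cv2.imread('pics/w4.png')
cv2.imwrite('pics/w4c.png',cv2.resize(a[140:320,350:480],None,fx=3.3,fy=3.3,interpolation=2)) if 0 else cv2.imwrite('pics/w4c.png',cv2.resize(a[140:320,350:490],None,fx=3.3,fy=3.3,interpolation=cv2.INTER_CUBIC))
E
```

```text
(no output)
```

View pics/w4c.png

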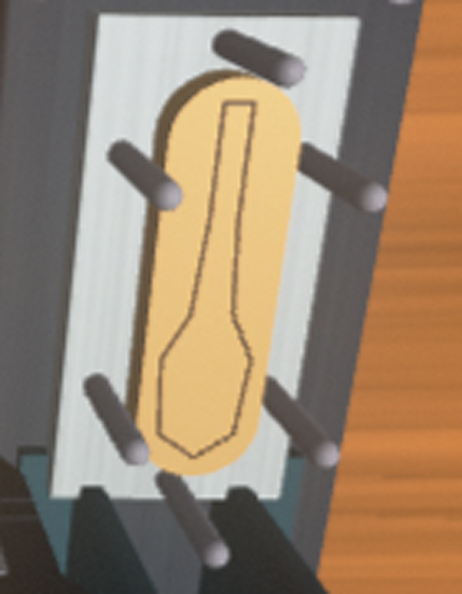

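The crop shows all six pin tips at about (292,70), (169,195), (374,198), (138,454), (325,454) and (216,553) in crop pixels. I'll use them to fix the press pose.

```bash
python3 - <<'E'
from h import *
im=dict(np.load('w4.npz'))
px=np.array([(292,70),(169,195),(374,198),(138,454),(325,454),(216,553)])/3.3+[350,140]
M=np.array([(-67.5,0),(-36,-25.5),(-36,25.5),(36,-25.5),(36,25.5),(67.5,0)])
P=onplane(im,px,.070)[:,:2]*1000
Mc=M-M.mean(0);Pc=P-P.mean(0)
U,S,V=np.linalg.svd(Mc.T@Pc);R=V.T@U.T
print('nest',P.mean(0),'yaw',np.degrees(np.arctan2(R[1,0],R[0,0])),'\n',(P-(M@R.T+P.mean(0))).round(1))
E
```

```text
nest [507.55993813 209.57683815] yaw -2.0298593405555927 
 [[-0.6  0.2]
 [-0.2 -0.3]
 [-0.1  0.3]
 [ 0.8  0.1]
 [ 0.2 -0.2]
 [-0.  -0.1]]
```

>>> jog_arm(
  steps=[
    {"dx": 0.3,"dy": 0.8,"dz": 0,"twist": 0},
    {"dx": 0.74,"dy": 1.6,"dz": -0.2,"twist": 0},
    {"dx": 0.74,"dy": 2.08,"dz": -0.8,"twist": 0},
    {"dx": 0.74,"dy": 2.08,"dz": -1.7,"twist": 0},
    {"dx": 0.74,"dy": 2.08,"dz": -1.9,"twist": 0},
  ],
)

```text
t: 5.35
tool_pos: [0.5061, 0.2075, 0.0928]
tool_rot: [-0.035, -3.131, -0.003]
contact_force: [0.5, 0.3, 0.0]
opening: 0.0347
```

>>> jog_arm(
  steps=[
    {"dx": 0,"dy": 0,"dz": 0,"twist": 0},
  ],
)

```text
t: 5.48
tool_pos: [0.5063, 0.2063, 0.0924]
tool_rot: [-0.038, -3.129, -0.002]
contact_force: [0.8, 0.1, -0.0]
opening: 0.0343
```

```bash
python3 - <<'E'
from h import *
im=grab('wrist','w5');grab('scene','s5')
o=ctrl.get_obs();print(o['tool_pos'],o['tool_rot'])
E
```

```text
[0.50706828 0.20674935 0.09392287] [-0.03729465 -3.13198362 -0.00315035]
```

View pics/w5.png

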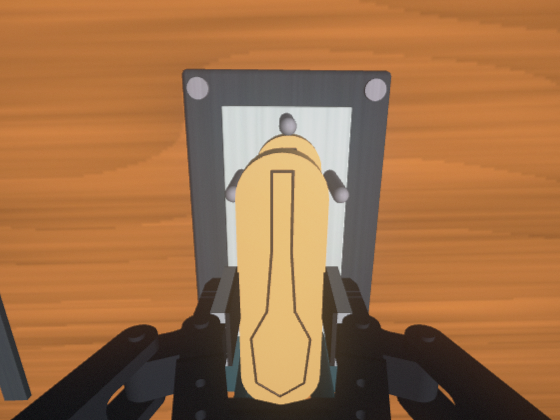

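The blank hangs over the nest. The end pin tip is at (288,122) and the near side tips at (232,195) and (342,195).

```bash
python3 - <<'E'
from h import *
im=dict(np.load('w5.npz'))
P=onplane(im,[(288,122),(232,195),(342,195)],.070)*1000;print(P.round(1))
a=np.radians(-2.0);R=np.array([[np.cos(a),-np.sin(a)],[np.sin(a),np.cos(a)]])
M=np.array([(-67.5,0),(-36,-25.5),(-36,25.5)])
print((P[:,:2]-M@R.T).round(1))
hsv=pine(im);C=cloud(im)
m=(hsv[...,0]>10)&(hsv[...,0]<24)&(hsv[...,1]>60)&(hsv[...,1]<135)&(hsv[...,2]>140)&(C[...,2]>.085)
print(rects(im,m,.1035,800), np.median(C[m][:,2]))
o=ctrl.get_obs();print(o['tool_pos'])
E
python3 - <<'E'
import cv2
a=cv2.imread('pics/s5.png')
cv2.imwrite('pics/s5c.png',cv2.resize(a[80:230,240:420],None,fx=4,fy=4,interpolation=cv2.INTER_CUBIC))
E
```

```text
[[437.6 210.7  70. ]
 [470.8 183.4  70. ]
 [472.1 235.9  70. ]]
[[505.1 208.4]
 [507.7 207.7]
 [507.2 209.1]]
[(array([281., 259.]), array([504. , 205.9, 117.2,  35.9,  -1.8]), np.int32(12988)), (array([281., 306.]), array([ 5.055e+02,  2.049e+02,  1.037e+02,  2.450e+01, -1.000e-01]), np.int32(6448))] 0.10272817808581111
[0.50706828 0.20674935 0.09392287]
```

View pics/s5c.png

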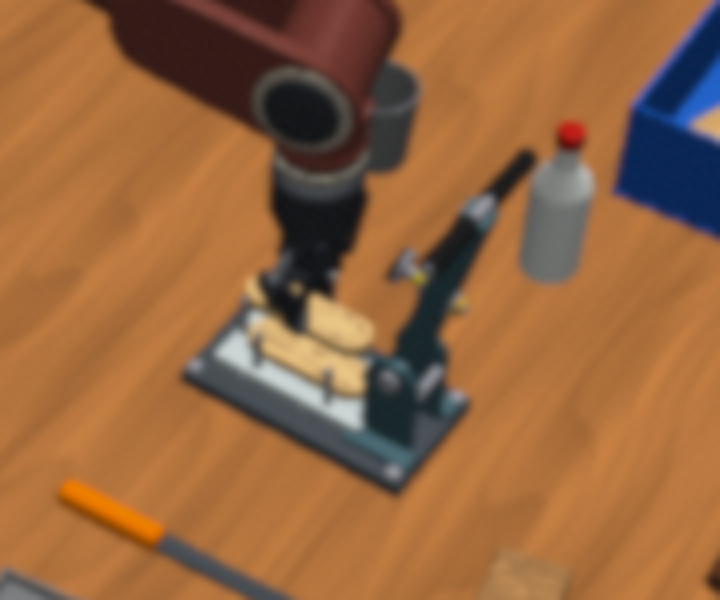

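>>> jog_arm(
  steps=[
    {"dx": 0.05,"dy": 0.045,"dz": 0,"twist": 0},
    {"dx": 0.05,"dy": 0.045,"dz": -0.15,"twist": 0},
    {"dx": 0.05,"dy": 0.045,"dz": -0.4,"twist": 0},
    {"dx": 0.05,"dy": 0.045,"dz": -0.55,"twist": 0},
  ],
)

```text
t: 6.08
tool_pos: [0.5091, 0.2093, 0.0592]
tool_rot: [-0.037, -3.13, -0.002]
contact_force: [0.1, 0.9, 0.5]
opening: 0.0347
```

>>> jog_arm(
  steps=[
    {"dx": 0,"dy": 0,"dz": -0.15,"twist": 0},
    {"dx": 0,"dy": 0,"dz": -0.24,"twist": 0},
    {"dx": 0,"dy": 0,"dz": -0.25,"twist": 0},
  ],
)

```text
t: 6.45
tool_pos: [0.5092, 0.2093, 0.0442]
tool_rot: [-0.037, -3.13, -0.002]
contact_force: [-1.5, 0.2, -0.0]
opening: 0.0349
```

>>> jog_arm(
  steps=[
    {"dx": 0,"dy": 0,"dz": 0,"twist": 0},
    {"dx": 0,"dy": 0,"dz": 0,"twist": 0},
    {"dx": 0,"dy": 0,"dz": 0,"twist": 0},
  ],
  gripper=90,
)

```text
t: 6.82
tool_pos: [0.5093, 0.2093, 0.0442]
tool_rot: [-0.037, -3.13, -0.002]
contact_force: [-0.7, 0.1, -0.1]
opening: 0.0552
```

>>> jog_arm(
  steps=[
    {"dx": 0,"dy": 0,"dz": 0.3,"twist": 0},
    {"dx": 0,"dy": 0,"dz": 1.0,"twist": 0},
    {"dx": 0,"dy": 0,"dz": 1.9,"twist": 0},
    {"dx": -0.3,"dy": -0.1,"dz": 2.6,"twist": 0},
    {"dx": -0.8,"dy": -0.6,"dz": 2.8,"twist": 0},
  ],
)

```text
t: 7.45
tool_pos: [0.4631, 0.174, 0.2183]
tool_rot: [-0.034, -3.139, -0.005]
contact_force: [-0.1, -1.3, 0.3]
opening: 0.0555
```

```bash
python3 - <<'E'
from h import *
im=grab('wrist','w6')
o=ctrl.get_obs();print(o['tool_pos'],o['tool_rot'])
hsv=pine(im);C=cloud(im)
m=(hsv[...,0]>10)&(hsv[...,0]<24)&(hsv[...,1]>60)&(hsv[...,1]<135)&(hsv[...,2]>140)
print(rects(im,m,.054,800), np.percentile(C[m][:,2],[5,25,50,75]))
E
```

```text
[0.45995692 0.17132078 0.21772585] [-3.66924345e-02 -3.13551957e+00 -1.04123412e-03]
[(array([320., 231.]), array([506.7, 208.7, 123.9,  36.9,  -1.4]), np.int32(4571))] [0.02408169 0.05357657 0.05414125 0.05462963]
```

View pics/w6.png

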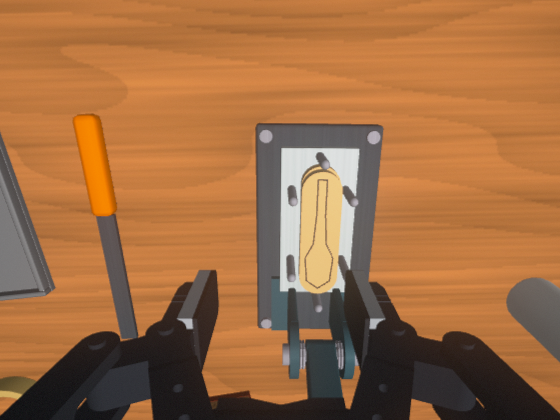

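The second blank lies flat between the pins, top at z = 54 mm and centred. Next is the middle tray blank.

>>> jog_arm(
  steps=[
    {"dx": 0,"dy": -1.0,"dz": 0,"twist": 0},
    {"dx": 0.1,"dy": -2.0,"dz": 0,"twist": -0.1},
    {"dx": 0.2,"dy": -3.0,"dz": 0,"twist": -0.2},
    {"dx": 0.3,"dy": -4.0,"dz": 0,"twist": -0.3},
    {"dx": 0.4,"dy": -5.0,"dz": 0,"twist": -0.37},
  ],
)

```text
t: 8.12
tool_pos: [0.484, -0.1308, 0.2194]
tool_rot: [-0.139, -3.135, -0.0]
contact_force: [0.4, -0.2, 0.8]
opening: 0.0555
```

>>> jog_arm(
  steps=[
    {"dx": 0.3,"dy": -1.0,"dz": 0,"twist": 0},
    {"dx": 0.4,"dy": -1.75,"dz": 0,"twist": 0},
    {"dx": 0.4,"dy": -1.8,"dz": -0.7,"twist": 0},
    {"dx": 0.4,"dy": -1.8,"dz": -1.6,"twist": 0},
    {"dx": 0.4,"dy": -1.8,"dz": -2.0,"twist": 0},
  ],
)

```text
t: 8.75
tool_pos: [0.5064, -0.2381, 0.0969]
tool_rot: [-0.14, -3.132, -0.003]
contact_force: [0.6, 0.0, -0.5]
opening: 0.0553
```

```bash
python3 - <<'E'
from h import *
im=grab('wrist','w7')
o=ctrl.get_obs();print(o['tool_pos'],o['tool_rot'])
hsv=pine(im);C=cloud(im)
m=(hsv[...,0]>10)&(hsv[...,0]<24)&(hsv[...,1]>60)&(hsv[...,1]<135)&(hsv[...,2]>140)
print(rects(im,m,.018,800))
E
```

```text
[ 0.5051513  -0.23719095  0.09433378] [-0.13951594 -3.12830282 -0.00647723]
[(array([291., 237.]), array([ 522.7, -233.3,  120.5,   36.5,   -4.9]), np.int32(8271)), (array([161., 234.]), array([ 517.8, -316.2,  107.9,   40.1,    2.7]), np.int32(7006))]
```

View pics/w7.png

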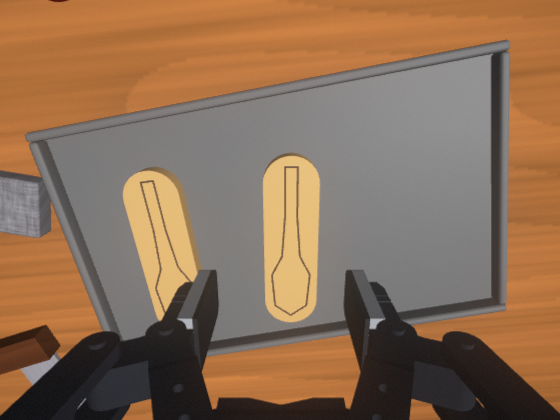

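>>> jog_arm(
  steps=[
    {"dx": 0.3,"dy": 0.065,"dz": 0,"twist": 0},
    {"dx": 0.3,"dy": 0.065,"dz": -0.5,"twist": 0},
    {"dx": 0.3,"dy": 0.065,"dz": -1.1,"twist": 0},
    {"dx": 0.3,"dy": 0.065,"dz": -1.38,"twist": 0},
    {"dx": 0.3,"dy": 0.065,"dz": -1.43,"twist": 0},
  ],
)

```text
t: 9.43
tool_pos: [0.523, -0.2332, 0.0085]
tool_rot: [-0.139, -3.128, -0.007]
contact_force: [0.4, 0.3, -0.7]
opening: 0.0555
```

>>> jog_arm(
  steps=[
    {"dx": 0,"dy": 0,"dz": 0,"twist": 0},
    {"dx": 0,"dy": 0,"dz": 0,"twist": 0},
    {"dx": 0,"dy": 0,"dz": 0,"twist": 0},
    {"dx": 0,"dy": 0,"dz": 0,"twist": 0},
    {"dx": 0,"dy": 0,"dz": 0,"twist": 0},
  ],
  gripper=255,
)

```text
t: 10.05
tool_pos: [0.5243, -0.234, 0.0104]
tool_rot: [-0.14, -3.13, -0.005]
contact_force: [-0.6, 0.2, 6.5]
opening: 0.0346
```

>>> jog_arm(
  steps=[
    {"dx": 0,"dy": 0,"dz": 0.4,"twist": 0},
    {"dx": 0,"dy": 0,"dz": 1.2,"twist": 0},
    {"dx": 0,"dy": 0.3,"dz": 2.1,"twist": 0.1},
    {"dx": -0.2,"dy": 1.0,"dz": 2.8,"twist": 0.2},
    {"dx": -0.4,"dy": 1.9,"dz": 3.2,"twist": 0.31},
  ],
)

```text
t: 10.68
tool_pos: [0.5009, -0.1198, 0.2055]
tool_rot: [-0.057, -3.137, -0.002]
contact_force: [0.2, 1.0, 0.2]
opening: 0.0346
```

>>> jog_arm(
  steps=[
    {"dx": -0.2,"dy": 1.0,"dz": 0.1,"twist": 0},
    {"dx": -0.4,"dy": 2.0,"dz": 0.2,"twist": 0},
    {"dx": -0.5,"dy": 3.0,"dz": 0.3,"twist": 0},
    {"dx": -0.6,"dy": 3.4,"dz": 0.3,"twist": 0},
    {"dx": -0.6,"dy": 3.4,"dz": 0.3,"twist": 0},
  ],
)

```text
t: 11.3
tool_pos: [0.4642, 0.0856, 0.2234]
tool_rot: [-0.052, -3.137, -0.002]
contact_force: [0.2, -0.2, -0.1]
opening: 0.0344
```

```bash
python3 - <<'E'
from h import *
im=grab('wrist','w8')
o=ctrl.get_obs();print(o['tool_pos'],o['tool_rot'])
hsv=pine(im);C=cloud(im)
m=(hsv[...,0]>10)&(hsv[...,0]<24)&(hsv[...,1]>60)&(hsv[...,1]<135)&(hsv[...,2]>140)
for k in (C[...,2]>.12,C[...,2]<.12):
    z=np.median(C[m&k][:,2]);print(z,rects(im,m&k,z,800))
E
```

```text
[0.4645161  0.08459053 0.22329084] [-5.42182146e-02 -3.13667459e+00 -1.46868636e-03]
0.23123916815027087 [(array([281., 271.]), array([462.6,  85.2, 119.9,  36.1,  -2. ]), np.int32(19090))]
0.05411965323979506 [(array([416., 224.]), array([ 5.059e+02,  2.089e+02,  1.262e+02,  3.870e+01, -4.000e-01]), np.int32(4477))]
```

View pics/w8.png

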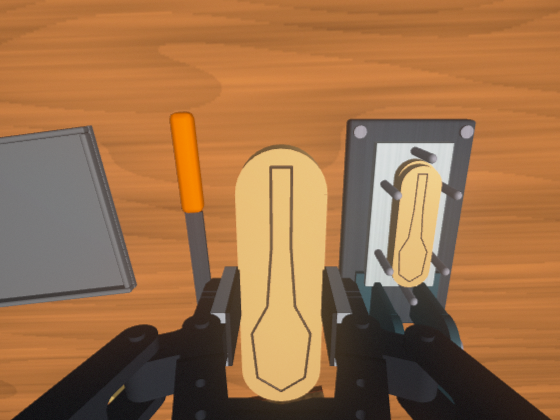

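>>> jog_arm(
  steps=[
    {"dx": 0.3,"dy": 0.8,"dz": 0,"twist": 0},
    {"dx": 0.74,"dy": 1.6,"dz": -0.2,"twist": 0},
    {"dx": 0.74,"dy": 2.06,"dz": -0.8,"twist": 0},
    {"dx": 0.74,"dy": 2.06,"dz": -1.7,"twist": 0},
    {"dx": 0.74,"dy": 2.06,"dz": -1.95,"twist": 0},
  ],
)

```text
t: 11.98
tool_pos: [0.5065, 0.2064, 0.1018]
tool_rot: [-0.056, -3.129, 0.003]
contact_force: [0.3, -0.4, 0.4]
opening: 0.0344
```

>>> jog_arm(
  steps=[
    {"dx": 0,"dy": 0,"dz": 0,"twist": 0},
  ],
)

```text
t: 12.1
tool_pos: [0.5065, 0.2053, 0.1013]
tool_rot: [-0.058, -3.127, 0.004]
contact_force: [0.5, 0.3, -0.3]
opening: 0.0345
```

```bash
python3 - <<'E'
from h import *
im=grab('wrist','w9')
o=ctrl.get_obs();print(o['tool_pos'],o['tool_rot'])
hsv=pine(im);C=cloud(im)
m=(hsv[...,0]>10)&(hsv[...,0]<24)&(hsv[...,1]>60)&(hsv[...,1]<135)&(hsv[...,2]>140)
k=(C[...,2]>.085)
z=np.median(C[m&k][:,2]);print(z,rects(im,m&k,z,800))
E
```

```text
[0.50689251 0.20534836 0.10205266] [-0.0585373  -3.1284287   0.00314291]
0.10920054931870163 [(array([281., 270.]), array([503.9, 204.8, 120.7,  36.1,  -2.2]), np.int32(19165))]
```

View pics/w9.png

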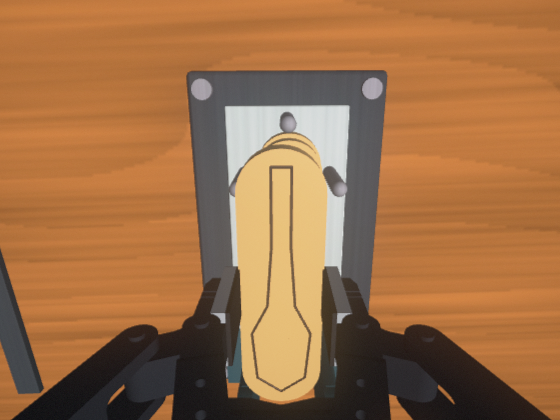

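>>> jog_arm(
  steps=[
    {"dx": 0.045,"dy": 0.063,"dz": 0,"twist": 0},
    {"dx": 0.045,"dy": 0.063,"dz": -0.15,"twist": 0},
    {"dx": 0.045,"dy": 0.063,"dz": -0.35,"twist": 0},
    {"dx": 0.045,"dy": 0.063,"dz": -0.55,"twist": 0},
    {"dx": 0.045,"dy": 0.063,"dz": -0.65,"twist": 0},
  ],
)

```text
t: 12.78
tool_pos: [0.5086, 0.2089, 0.0614]
tool_rot: [-0.058, -3.126, 0.004]
contact_force: [0.7, -0.4, -1.1]
opening: 0.0346
```

>>> jog_arm(
  steps=[
    {"dx": 0,"dy": 0,"dz": -0.04,"twist": 0},
    {"dx": 0,"dy": 0,"dz": -0.05,"twist": 0},
  ],
)

```text
t: 13.02
tool_pos: [0.5089, 0.209, 0.0586]
tool_rot: [-0.058, -3.127, 0.004]
contact_force: [-0.4, 0.8, -0.5]
opening: 0.0348
```

>>> jog_arm(
  steps=[
    {"dx": 0,"dy": 0,"dz": 0,"twist": 0},
    {"dx": 0,"dy": 0,"dz": 0,"twist": 0},
    {"dx": 0,"dy": 0,"dz": 0,"twist": 0},
  ],
  gripper=90,
)

```text
t: 13.4
tool_pos: [0.5089, 0.209, 0.0587]
tool_rot: [-0.058, -3.127, 0.004]
contact_force: [0.2, 0.7, 0.0]
opening: 0.0554
```

>>> jog_arm(
  steps=[
    {"dx": 0,"dy": 0,"dz": 0.3,"twist": 0},
    {"dx": 0,"dy": 0,"dz": 1.0,"twist": 0},
    {"dx": 0,"dy": 0,"dz": 1.9,"twist": 0},
    {"dx": -0.3,"dy": -0.1,"dz": 2.6,"twist": 0},
    {"dx": -0.8,"dy": -0.6,"dz": 3.0,"twist": 0},
  ],
)

```text
t: 14.02
tool_pos: [0.4619, 0.1735, 0.2437]
tool_rot: [-0.056, -3.133, 0.002]
contact_force: [1.1, -0.6, -0.2]
opening: 0.0553
```

```bash
python3 - <<'E'
from h import *
im=grab('wrist','w10');grab('top','t10')
o=ctrl.get_obs();print(o['tool_pos'],o['tool_rot'])
hsv=pine(im);C=cloud(im)
m=(hsv[...,0]>10)&(hsv[...,0]<24)&(hsv[...,1]>60)&(hsv[...,1]<135)&(hsv[...,2]>140)
print(rects(im,m,.066,800), np.percentile(C[m][:,2],[5,25,50,75]))
E
```

```text
[0.4613917  0.1722062  0.24462524] [-6.00628000e-02 -3.13569252e+00  1.56465852e-03]
[(array([320., 226.]), array([504.4, 208.4, 124.5,  36.9,  -2. ]), np.int32(4278))] [0.02288976 0.06552881 0.06610149 0.06663742]
```

View pics/w10.png

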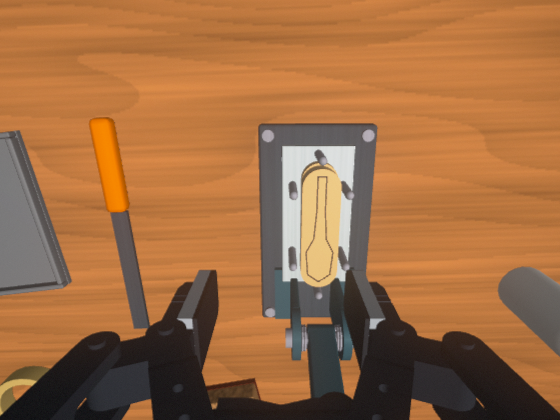

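Three blanks are stacked flat, with the top at z = 66 mm between the pins. Next is the handle: compute the grip position and check the wrist range.

```bash
python3 - <<'E'
from h import *
print(ctrl.get_obs()['q'].round(3))
im=dict(np.load('top0.npz'));C=cloud(im)
k=(C[...,2]>.28)&(C[...,1]>.1)&(C[...,1]<.3)&(C[...,0]>.6)&(im['range_z']>0)
P=C[k];print(P.min(0),P.max(0),np.polyfit(P[:,1],P[:,0],1))
t=(k)&(C[...,2]>.298);P=C[t];print(P.mean(0),P.min(0),P.max(0))
b=(C[...,2]>.1)&(C[...,1]>.35)&(C[...,1]<.55)&(C[...,0]>.5)&(C[...,2]<.2);print('bottle',np.median(C[b],0))
a=np.radians(-2);R=np.array([[np.cos(a),-np.sin(a)],[np.sin(a),np.cos(a)]])
for th in(1.8,1.5,1.2,.9,.6,.3,0.1,0):
    p=R@np.array([.095-.2*np.cos(th),-.045])+[.507,.2088];print(th,p.round(4),round(.1+.2*np.sin(th),4))
E
```

```text
[ 0.206 -0.276  1.894  0.     1.529 -1.327]
[0.63039566 0.1284912  0.28035265] [0.66140886 0.27683242 0.31264182] [0.03472171 0.64043634]
[0.6480478  0.20287822 0.30300892] [0.63577437 0.1284912  0.29819517] [0.65889321 0.27683242 0.31264182]
bottle [0.61015834 0.44799399 0.11903345]
1.8 [0.6458 0.1589] 0.2948
1.5 [0.5862 0.161 ] 0.2995
1.2 [0.5279 0.163 ] 0.2864
0.9 [0.4761 0.1649] 0.2567
0.6 [0.4354 0.1663] 0.2129
0.3 [0.4094 0.1672] 0.1591
0.1 [0.4015 0.1675] 0.12
0 [0.4005 0.1675] 0.1
```

View pics/t10.png

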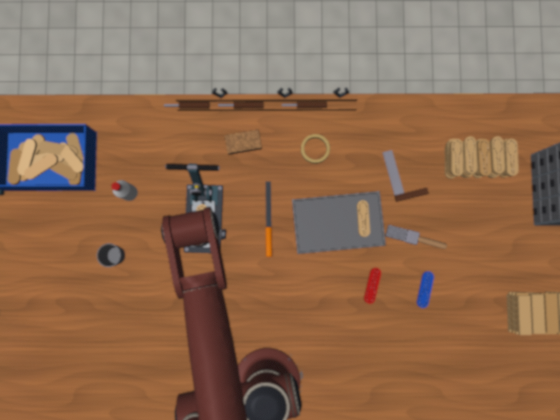

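The top view shows one blank left in the tray at (363,218) and the handle bar at (190,167). The wrist range allows +90° of twist. I'm going above the right grip.

>>> jog_arm(
  steps=[
    {"dx": 0,"dy": 0,"dz": 0.8,"twist": 1},
    {"dx": 0,"dy": 0,"dz": 1.6,"twist": 2},
    {"dx": 0,"dy": -0.1,"dz": 2.2,"twist": 3},
    {"dx": 0.2,"dy": -0.2,"dz": 2.2,"twist": 4},
    {"dx": 0.5,"dy": -0.2,"dz": 2.2,"twist": 5},
  ],
  gripper=90,
)

```text
t: 14.75
tool_pos: [0.4919, 0.1603, 0.3781]
tool_rot: [1.28, -2.867, 0.006]
contact_force: [0.1, 0.1, 1.0]
opening: 0.0553
```

```bash
python3 - <<'E'
from h import *
o=ctrl.get_obs();print(o['tool_pos'],o['tool_rot'],o['q'])
E
```

```text
[0.49192794 0.16026054 0.37814266] [ 1.28023884 -2.86674551  0.00576785] [ 0.17323136 -0.24846837  1.65336142 -0.0040994   1.73770419 -2.23826086]
```

>>> jog_arm(
  steps=[
    {"dx": 0.7,"dy": -0.02,"dz": 0,"twist": 1},
    {"dx": 1.4,"dy": -0.02,"dz": 0,"twist": 2},
    {"dx": 2.1,"dy": -0.02,"dz": 0,"twist": 3},
    {"dx": 2.56,"dy": -0.02,"dz": 0,"twist": 4},
    {"dx": 2.56,"dy": -0.02,"dz": 0,"twist": 4},
  ],
)

```text
t: 15.38
tool_pos: [0.6466, 0.159, 0.3768]
tool_rot: [2.181, -2.258, 0.004]
contact_force: [0.4, 0.4, 0.2]
opening: 0.0548
```

>>> jog_arm(
  steps=[
    {"dx": 0,"dy": 0,"dz": 0,"twist": 0},
  ],
)

```text
t: 15.5
tool_pos: [0.6461, 0.1592, 0.3771]
tool_rot: [2.179, -2.259, 0.004]
contact_force: [-0.0, -0.6, 0.5]
opening: 0.0549
```

```bash
python3 - <<'E'
from h import *
o=ctrl.get_obs();print(o['tool_pos'],o['tool_rot'],o['q'])
im=grab('wrist','w11');C=cloud(im);
k=(C[...,2]>.27)&(C[...,2]<.315)&(C[...,0]>.61)&(C[...,0]<.69)&(im['range_z']>.05)&(C[...,1]<.3)
P=C[k];print(len(P),P.min(0),P.max(0),P.mean(0)); t=P[P[:,2]>.3];print(np.median(t,0))
E
```

```text
[0.6461354  0.15924234 0.37705575] [ 2.17941338 -2.25948451  0.00382745] [ 0.13131298  0.10384283  1.32029976 -0.00336709  1.71785494 -2.97469925]
5446 [0.62873694 0.12797338 0.27006772] [0.65922737 0.27638736 0.30609121] [0.64639861 0.19502488 0.29987242]
[0.64728444 0.18499154 0.30272016]
```

View pics/w11.png

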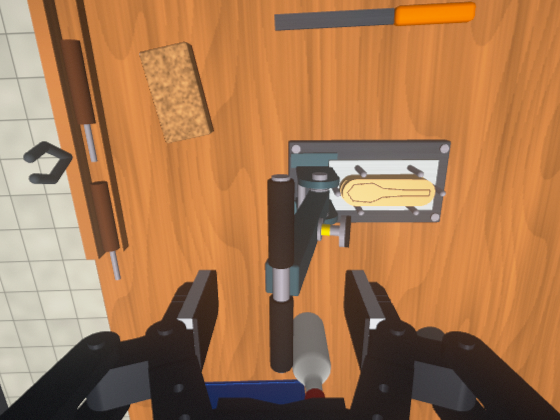

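The bar is centred between the fingers at column 281, with the right grip at (281,222).

>>> jog_arm(
  steps=[
    {"dx": 0,"dy": 0,"dz": -0.5,"twist": 0},
    {"dx": 0,"dy": 0,"dz": -1.2,"twist": 0},
    {"dx": 0,"dy": 0,"dz": -1.6,"twist": 0},
    {"dx": 0,"dy": 0,"dz": -1.7,"twist": 0},
    {"dx": 0,"dy": 0,"dz": -1.7,"twist": 0},
  ],
)

```text
t: 16.18
tool_pos: [0.6458, 0.1594, 0.276]
tool_rot: [2.18, -2.26, 0.005]
contact_force: [-1.1, -0.6, 0.9]
opening: 0.055
```

>>> jog_arm(
  steps=[
    {"dx": 0,"dy": 0,"dz": 0,"twist": 0},
    {"dx": 0,"dy": 0,"dz": 0,"twist": 0},
    {"dx": 0,"dy": 0,"dz": 0,"twist": 0},
    {"dx": 0,"dy": 0,"dz": 0,"twist": 0},
    {"dx": 0,"dy": 0,"dz": 0,"twist": 0},
  ],
  gripper=255,
  newtons=40,
)

```text
t: 16.8
tool_pos: [0.6465, 0.1595, 0.2779]
tool_rot: [-2.181, 2.26, -0.007]
contact_force: [-0.2, -0.2, 5.6]
opening: 0.0167
```

```bash
python3 - <<'E'
from h import *
o=ctrl.get_obs();print(o['tool_pos'],o['tool_rot'],o['opening'],o['contact_force'])
im=grab('wrist','w12')
E
```

```text
[0.64645777 0.15949548 0.27791198] [-2.18062543  2.26038141 -0.00739326] 0.01671315058822247 [-0.21828355 -0.17072869  5.5977252 ]
```

View pics/w12.png

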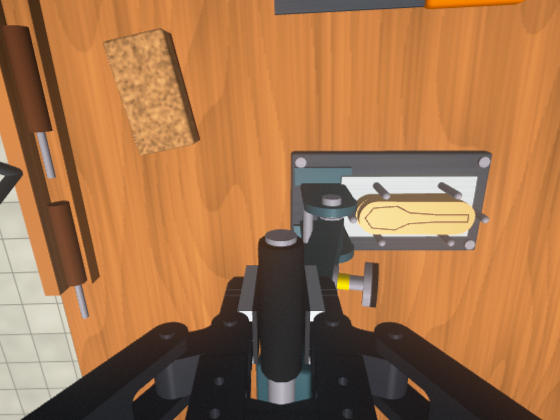

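The bar is pinched at the grip: opening 16.7 mm on an 18 mm bar, and the blanks read about 1.4 mm under in the same way. Now I follow the arc.

>>> jog_arm(
  steps=[
    {"dx": -0.39,"dy": 0.01,"dz": 0.07,"twist": 0},
    {"dx": -0.79,"dy": 0.03,"dz": 0.09,"twist": 0},
    {"dx": -1.19,"dy": 0.04,"dz": 0.06,"twist": 0},
    {"dx": -1.58,"dy": 0.055,"dz": -0.02,"twist": 0},
    {"dx": -1.96,"dy": 0.07,"dz": -0.14,"twist": 0},
  ],
  newtons=60,
)

```text
t: 17.48
tool_pos: [0.5319, 0.1633, 0.2738]
tool_rot: [-2.173, 2.254, -0.022]
contact_force: [5.7, -1.1, 7.3]
opening: 0.0157
```

```bash
python3 - <<'E'
from h import *
o=ctrl.get_obs();print(o['tool_pos'],o['tool_rot'],o['opening'],o['contact_force'],o['wrist_torque'])
im=grab('wrist','w13')
E
```

```text
[0.53190776 0.16329172 0.27377558] [-2.17340433  2.25431911 -0.02163738] 0.015745961345701047 [ 5.67488054 -1.07790104  7.33203842] [-0.324292   -1.38268274  0.03419688]
```

View pics/w13.png

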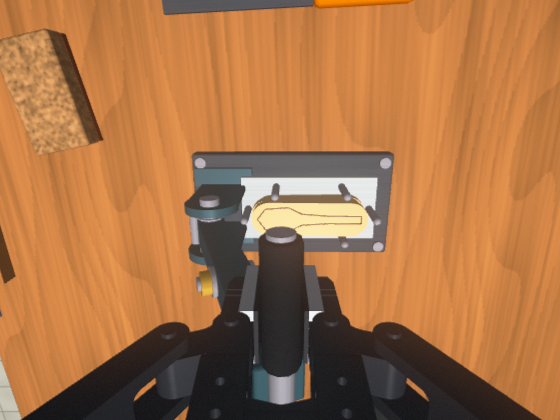

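>>> jog_arm(
  steps=[
    {"dx": -0.42,"dy": 0.015,"dz": -0.24,"twist": 0},
    {"dx": -0.76,"dy": 0.03,"dz": -0.45,"twist": 0},
    {"dx": -1.07,"dy": 0.04,"dz": -0.7,"twist": 0},
    {"dx": -1.35,"dy": 0.05,"dz": -0.98,"twist": 0},
    {"dx": -1.6,"dy": 0.055,"dz": -1.3,"twist": 0},
  ],
)

```text
t: 18.15
tool_pos: [0.4359, 0.1665, 0.1966]
tool_rot: [-2.172, 2.251, -0.028]
contact_force: [1.1, -1.6, 5.4]
opening: 0.0162
```

```bash
python3 - <<'E'
from h import *
o=ctrl.get_obs();print(o['tool_pos'],o['tool_rot'],o['opening'],o['contact_force'],o['wrist_torque'])
im=grab('wrist','w14')
E
```

```text
[0.43587121 0.16650122 0.19656697] [-2.17164525  2.25135543 -0.02766957] 0.016234288219707235 [ 1.09518411 -1.63487732  5.38033729] [-0.02115359 -1.05095756  0.02072307]
```

View pics/w14.png

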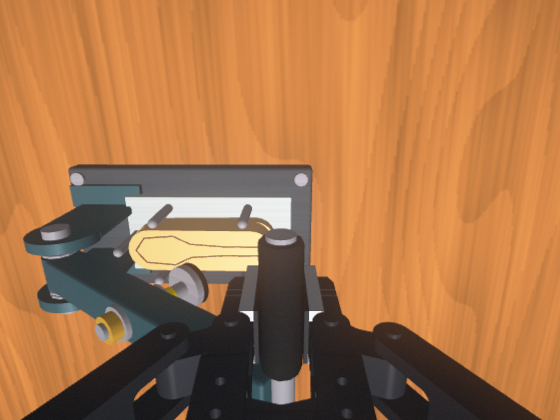

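>>> jog_arm(
  steps=[
    {"dx": -0.17,"dy": 0.005,"dz": -0.29,"twist": 0},
    {"dx": -0.32,"dy": 0.01,"dz": -0.59,"twist": 0},
    {"dx": -0.43,"dy": 0.015,"dz": -0.91,"twist": 0},
    {"dx": -0.51,"dy": 0.02,"dz": -1.23,"twist": 0},
    {"dx": -0.56,"dy": 0.02,"dz": -1.49,"twist": 0},
  ],
  newtons=80,
)

```text
t: 18.82
tool_pos: [0.4029, 0.1677, 0.1059]
tool_rot: [-2.17, 2.249, -0.032]
contact_force: [7.0, -1.8, 4.4]
opening: 0.0152
```

```bash
python3 - <<'E'
from h import *
o=ctrl.get_obs();print(o['tool_pos'],o['tool_rot'],o['opening'],o['contact_force'],o['wrist_torque'])
im=grab('wrist','w15')
E
```

```text
[0.40287469 0.16773179 0.10587102] [-2.17045379  2.24893067 -0.03171171] 0.01518598916754057 [ 6.96029417 -1.75532958  4.37379008] [-0.27832009 -1.10772705  0.10104762]
```

View pics/w15.png

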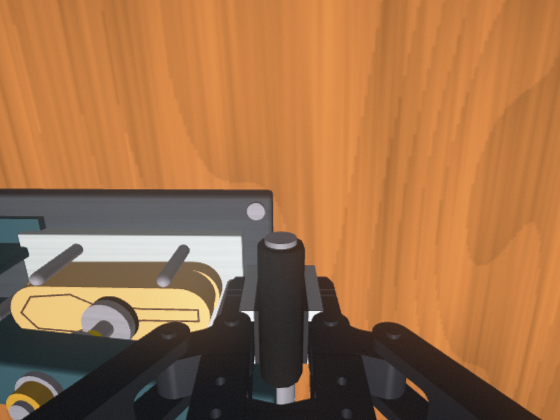

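>>> jog_arm(
  steps=[
    {"dx": -0.01,"dy": 0,"dz": -0.12,"twist": 0},
    {"dx": -0.02,"dy": 0,"dz": -0.22,"twist": 0},
    {"dx": -0.025,"dy": 0,"dz": -0.3,"twist": 0},
    {"dx": -0.03,"dy": 0,"dz": -0.36,"twist": 0},
    {"dx": -0.03,"dy": 0,"dz": -0.36,"twist": 0},
  ],
)

```text
t: 19.5
tool_pos: [0.4014, 0.1677, 0.084]
tool_rot: [-2.17, 2.249, -0.032]
contact_force: [-4.3, -2.0, 10.7]
opening: 0.0153
```

```bash
cat > chk.py <<'E'
import sys
from h import *
tag=sys.argv[1]
o=ctrl.get_obs();print(o['tool_pos'].round(4),o['opening'],o['contact_force'].round(1),o['wrist_torque'].round(2))
im=grab('wrist','w'+tag);s=grab('scene','s'+tag)
cv2.imwrite('pics/s%sc.png'%tag,cv2.resize(s['frame'][110:215,260:400,::-1],None,fx=5,fy=5,interpolation=cv2.INTER_CUBIC))
E
python3 chk.py 16
```

```text
[0.4014 0.1677 0.084 ] 0.015317448530643105 [-4.3 -2.  10.7] [-0.27  0.86  0.03]
```

View pics/w16.png

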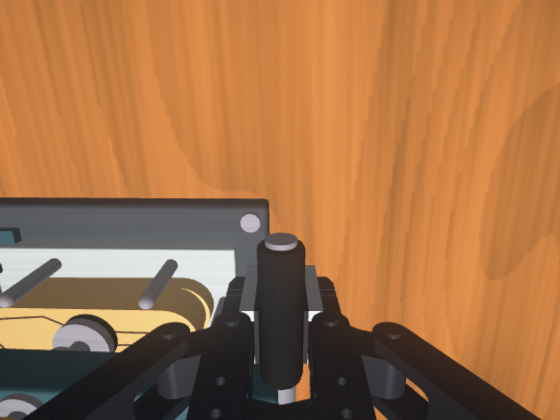

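View pics/s16c.png

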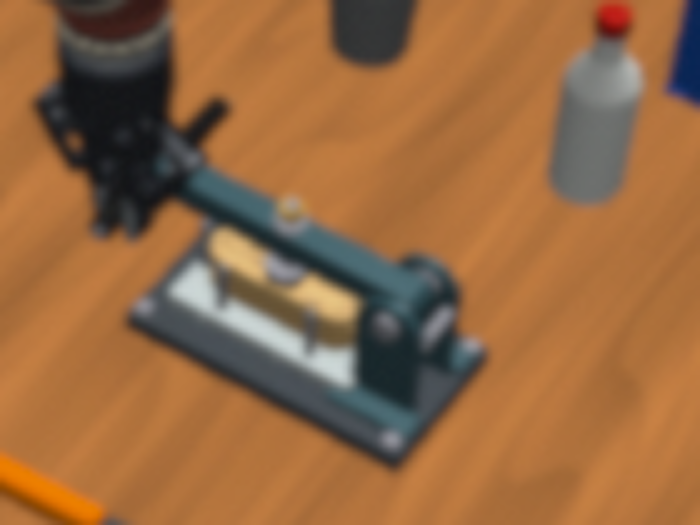

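The scene crop shows the beam nearly level, the foot on the stack and the nut just proud. I measure the angle by depth.

```bash
cat > ang.py <<'E'
import sys
from h import *
tag=sys.argv[1]
a=np.radians(-2);R=np.array([[np.cos(a),-np.sin(a)],[np.sin(a),np.cos(a)]])
for n in('w','s'):
    im=dict(np.load(n+tag+'.npz'));C=cloud(im);P=C.copy()
    P[...,:2]=(C[...,:2]-[.507,.2088])@R*1000;P[...,2]*=1000
    ok=im['range_z']>0.03
    x,y,z=P[...,0],P[...,1],P[...,2]
    # beam top strip
    k=ok&(abs(y)<9)&(x>-85)&(x<60)&(z>95)&(z<160)
    if k.sum()>10:
        kk=k&(abs(x)>22);print(n,'beam',kk.sum(),'z=%.1f'%np.median(z[kk]),'fit',np.polyfit(x[kk],z[kk],1).round(4))
        q=k&(abs(x)<10);print('nut top',np.percentile(z[q],[50,90,98]).round(1) if q.sum() else None)
    for lo,hi in((-75,-58),(58,72),(15,70)):
        k=ok&(y>lo)&(y<hi)&(x>-125)&(x<-85)&(z>85)&(z<150)
        if k.sum()>5:print(n,'bar',lo,hi,k.sum(),'top z %.1f'%np.percentile(z[k],95),'x',np.median(x[k]).round(1))
E
python3 ang.py 16
```

```text
w beam 75 z=116.7 fit [-1.02000e-01  1.10035e+02]
nut top [118.1 120.6 124.4]
w bar -75 -58 2774 top z 148.9 x -105.2
s beam 111 z=114.3 fit [-1.59000e-02  1.13961e+02]
nut top [126.3 133.9 136.6]
s bar -75 -58 44 top z 144.7 x -101.2
s bar 58 72 15 top z 116.4 x -101.8
s bar 15 70 56 top z 117.6 x -101.8
```

```bash
cat > bar.py <<'E'
import sys
from h import *
for tag in sys.argv[1:]:
    im=dict(np.load('w'+tag+'.npz'));C=cloud(im)
    c=C[255:330:15,277:286,2];print(tag,'crest z',(np.median(c,1)*1000).round(1), 'x',(np.median(C[255:330:15,277:286,0])*1000).round(1),'cap',(np.median(C[239:243,276:287].reshape(-1,3),0)*1000).round(1))
E
python3 bar.py 12 13 14 15 16
python3 - <<'E'
from h import *
im=dict(np.load('w12.npz'));print(im['extrinsics'][:3,3])
im=dict(np.load('w16.npz'));print(im['extrinsics'][:3,3])
E
```

```text
12 crest z [303.8 303.7 303.9 303.7 303.8] x 645.5 cap [644.9 128.7 300.5]
13 crest z [297.  296.6 296.6 296.8 297. ] x 530.7 cap [530.2 133.6 293.9]
14 crest z [221.6 221.7 222.  221.9 221.9] x 434.5 cap [433.9 135.9 218.8]
15 crest z [135.  134.7 134.9 134.9 134.6] x 401.2 cap [400.8 136.6 129.4]
16 crest z [113.7 114.1 113.7 113.8 113.9] x 399.7 cap [399.4 136.7 107.3]
[0.64277558 0.07711571 0.4210897 ]
[0.39456831 0.08543788 0.22716743]
```

The bar crest reads 113.8 mm against the 109 mm expected when level. With about zero depth bias at the start, that puts the beam at about 0.024 rad, so about 5 mm remains.

>>> jog_arm(
  steps=[
    {"dx": 0,"dy": 0,"dz": -0.04,"twist": 0},
    {"dx": 0,"dy": 0,"dz": -0.08,"twist": 0},
    {"dx": 0,"dy": 0,"dz": -0.08,"twist": 0},
    {"dx": 0,"dy": 0,"dz": -0.08,"twist": 0},
  ],
  newtons=110,
)

```text
t: 20.1
tool_pos: [0.4014, 0.1677, 0.0811]
tool_rot: [-2.171, 2.25, -0.031]
contact_force: [-6.8, -1.2, 13.2]
opening: 0.015
```

```bash
python3 chk.py 17; python3 bar.py 17; python3 ang.py 17
```

```text
[0.4014 0.1677 0.0811] 0.014988733401768642 [-6.8 -1.2 13.2] [-0.32  1.16 -0.03]
17 crest z [110.6 111.5 110.8 110.8 111.1] x 399.7 cap [399.3 136.6 104.5]
w beam 80 z=114.4 fit [-3.300000e-02  1.122344e+02]
nut top [116.6 117.7 118.9]
w bar -75 -58 3421 top z 149.3 x -105.2
s beam 113 z=113.2 fit [-5.400000e-03  1.128997e+02]
nut top [126.6 134.5 137. ]
s bar -75 -58 42 top z 146.8 x -103.7
s bar 58 72 14 top z 112.2 x -102.3
s bar 15 70 62 top z 113.9 x -102.0
```

View pics/s17c.png

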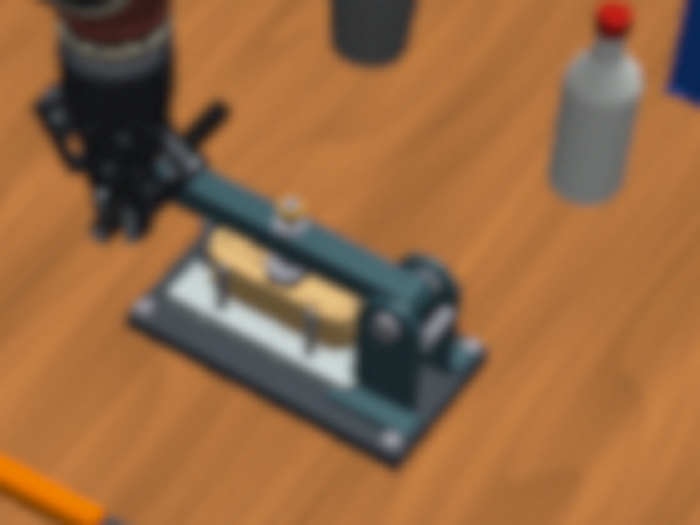

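View pics/w17.png

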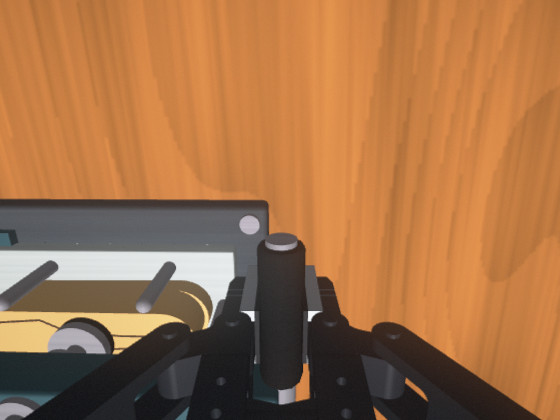

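>>> jog_arm(
  steps=[
    {"dx": 0,"dy": 0,"dz": -0.04,"twist": 0},
    {"dx": 0,"dy": 0,"dz": -0.065,"twist": 0},
    {"dx": 0,"dy": 0,"dz": -0.065,"twist": 0},
    {"dx": 0,"dy": 0,"dz": -0.065,"twist": 0},
  ],
)

```text
t: 20.7
tool_pos: [0.4013, 0.1677, 0.0794]
tool_rot: [-2.173, 2.251, -0.03]
contact_force: [-9.4, -2.9, 15.9]
opening: 0.0148
```

```bash
python3 chk.py 18; python3 bar.py 18; python3 ang.py 18
```

```text
[0.4013 0.1677 0.0794] 0.014795582883555832 [-9.4 -2.9 15.9] [-0.43  1.25  0.03]
18 crest z [108.8 109.4 109.4 109.5 109.1] x 399.8 cap [399.4 136.7 102.8]
w beam 80 z=112.9 fit [-7.740000e-02  1.078244e+02]
nut top [115.7 116.5 117.2]
w bar -75 -58 3853 top z 149.3 x -105.1
s beam 105 z=112.3 fit [-1.370000e-02  1.123139e+02]
nut top [125.9 132.6 136. ]
s bar -75 -58 43 top z 145.6 x -99.8
s bar 58 72 14 top z 110.6 x -102.1
s bar 15 70 55 top z 112.9 x -100.8
```

View pics/s18c.png

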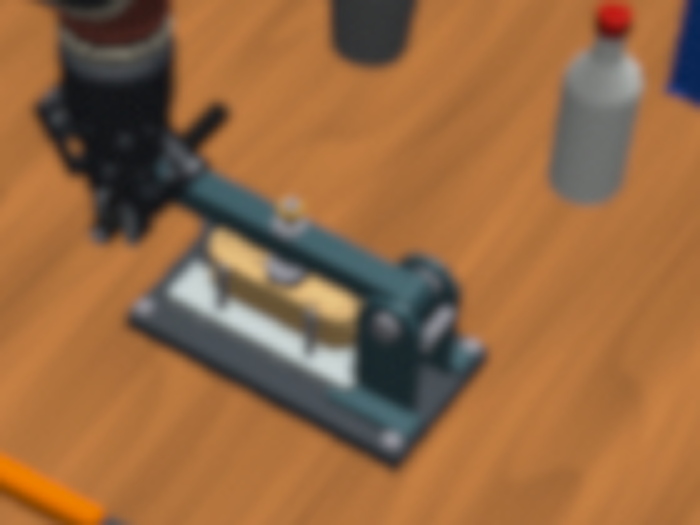

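View pics/w18.png

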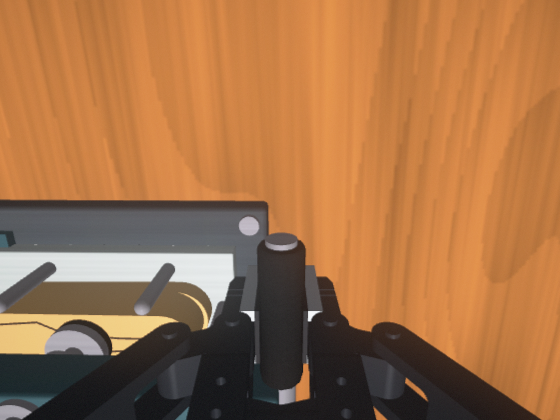

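```bash
python3 - <<'E'
from h import *
im=dict(np.load('w18.npz'));C=cloud(im)
for n,(u,v) in dict(bench=(400,150),base=(100,222),nest=(200,262),stack=(160,338),stack2=(30,332),beam=(150,375),beam2=(60,370),foot=(75,330)).items():
    p=np.median(C[v-2:v+3,u-3:u+4].reshape(-1,3),0);print(n,(p*1000).round(1))
E
python3 - <<'E'
import cv2
a=cv2.imread('pics/w18.png')
cv2.imwrite('pics/w18c.png',cv2.resize(a[250:420,0:220],None,fx=3.4,fy=3.4,interpolation=cv2.INTER_CUBIC))
E
```

```text
bench [3.284e+02 1.226e+02 2.000e-01]
base [512.6 157.7  18.2]
nest [450.5 179.8  30.4]
stack [435.5 154.  133.4]
stack2 [533.9 200.7  66. ]
beam [434.4 156.5 145.4]
beam2 [496.5 196.   99.3]
foot [503.5 193.8  74.8]
```

View pics/w18c.png

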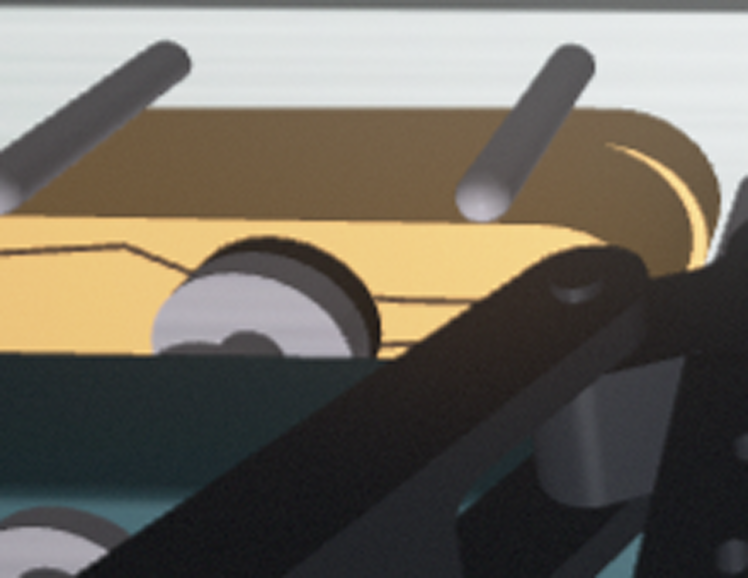

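Depth bias is about +0.2 mm, checked on the bench, base, nest and stack. The crest at 109.2 mm means level. A last drift check, with the tray and top view, before handing in.

```bash
python3 - <<'E'
from h import *
for i in range(14): ctrl.get_image('wrist')
grab('top','t19')
E
python3 chk.py 19; python3 bar.py 19
```

```text
[0.4013 0.1677 0.0794] 0.014990877827299071 [-8.9 -3.1 16.1] [-0.31  1.26  0.02]
19 crest z [109.1 109.1 108.9 109.7 109.7] x 399.8 cap [399.4 136.6 102.7]
```

View pics/t19.png

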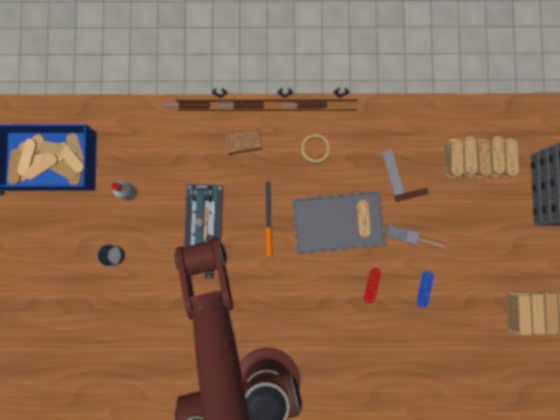

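The hold is steady with no drift. One blank is left in the tray at (363,218), and the bystanders are where they were at the start.

```bash
python3 -c "
from station import ctrl
print(ctrl.finish_job())"
```

```text
the job is handed in; nothing more can be done
None
```

I stacked two tray blanks flat on the one in the press and pulled the right-hand grip down until the beam lay level. I handed the job in after about 21 s while still holding the handle down.

- **Stack:** the top read 66 mm above the bench, as expected for three blanks, lying flat between the pins. One blank is still in the tray.
- **Beam:** the handle bar's top read 109.2 mm, against 109 mm for level. Depth readings on the bench, base and nest agreed with their known heights to about 0.4 mm.
- **Foot:** from the beam angle it should be about 8 mm in. I did not measure the nut's height directly. The wrist view showed the foot on the stack and no yellow band, though the gripper and beam hid part of that view. The scene view was too coarse to judge it: its depth readings put the nut at 14 mm or more proud, and its beam slope was noisy (0.005 to 0.016 rad).
- **Hold:** the upward force on the tool was about 16 N, against about 14 N expected. Over the last 0.8 s neither the tool nor the bar drifted. The bar slipped about 4 mm in the grip on the way down. I corrected this with two small further pushes and a firmer grip.
- **Other things on the bench:** the top view showed no change.

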